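# Load a lantern's battery barrel and ram the cells home

### The job

Load the hand lantern's upright clear battery barrel: stand the loose C cell, terminal up, in its mouth on top of the cell already inside, then take the red-headed pusher rod out of the tool block and push the cells down with it until the spring contact bottoms out and both side catches snap over the upper cell. Put the rod back upright in its own hole in the block and let go, leaving the other things on the table where they are.

Things in the scene. Friction and masses are not known exactly. Their poses are not given: they have to be found in the camera images.
- barrel: Clear plastic tube standing upright on a 100 x 100 x 12 mm plywood base, fixed to the table. Origin: centre of the base's underside, on the tube's axis; z up. Tube: outside diameter 34, bore 29 (24 mm between the noses of the two catches when shut: see catch_a), rim 160 above the origin. At the bottom of the bore a sprung brass contact disc carries the cells.
- barrel_mouth (a point): Centre of the tube's rim, 160 mm above the barrel's origin. The mouth flares from the 29 mm bore to about 38 mm over the top 10 mm.
- contact (a joint): Travel in m of the sprung contact disc under the cells: 0 = up (disc top 26 mm above the barrel's origin), 0.009 = pressed down to its hard stop, which takes about 10 N. With both cells held by the catches it stays at about 0.005.
- catch_a (a joint): One of two spring-steel leaf catches on opposite sides of the tube (at the barrel's +y; catch_b at -y), hung from rivets just below the flared mouth. Angle in rad: 0 = shut, about 0.15 while a cell passes. Its nose reaches through the wall 4 mm into the bore, sloped on top, flat below.
- catch_b (a joint): The other leaf catch, the same as catch_a, at the barrel's -y side.
- catch_level (a point): On the tube's axis, level with the undersides of the shut catches, 121 mm above the barrel's origin. A cell let in from above stops on the noses, its underside at 124 and its top at 174 mm, 14 mm out of the mouth. A push of 5 to 12 N drives it past; once its top is below about 119 mm (117 at the contact's stop) the catches snap shut over it.
- cell_in: Dark blue C cell, 26 mm diameter x 50, already in the tube, upright and loose on the contact disc. Origin: centre of its underside, z towards its terminal.
- cell_new: Dark blue C cell, 26 mm diameter x 50, 65 g, standing on the table, terminal up. Origin: centre of its underside, z towards its terminal.
- pusher: Pusher rod, 131 mm long, standing in the tool block: pale wooden shaft 14 mm in diameter with a flat lower end, and from 96 to 125 mm a red head 23 mm in diameter to grip. 45 g. Origin: centre of the lower end, on the axis; z towards the head.
- pusher_grip (a point): On the pusher's axis in the middle of the red head, 110 mm above its lower end.
- tool_block: Wooden block, 130 (x) x 52 (y) x 45 mm, fixed to the table, origin at the centre of its underside. The pusher's hole is at x = -35, y = 0; two ink brushes stand in holes at x = +25 and +48 and reach up to about 145 mm.
- rod_hole (a point): Centre of the mouth of the pusher's hole, 45 mm above the block's underside; 18 mm in diameter, 37 mm deep, its floor 8 mm above the table.
- small_lantern: Bystander: finished red paper lantern, 102 mm wide, 136 high, at the back. Origin at its underside.
- spool_cream: Bystander: wooden spool of cream thread, 38 x 42 mm, at the back.
- ink_white: Bystander: white-banded ink jar, 42 x 52 mm, at the back.
Not all that is in view belongs to the job. There is more than one size of the pusher; the job needs the largest.

How it is judged:
On the way, in this order (a step that is already met when the one before it is completed fails the run):
1. the new cell stands upright in the mouth of the barrel, let go (horizontal distance between cell_new and barrel below 0.005 m and z of cell_new in the frame of barrel between 0.11 and 0.138 m and angle between cell_new's own z axis and vertical below 0.15 rad and contact force between cell_new and the fingers below 0.1 N), for 0.2 s.
2. the rod presses the cells down until the spring contact is down on its stop (past 7.5 of its 9 mm) (contact force between pusher and cell_new above 3 N and value of joint contact above 0.0075 m and horizontal distance between cell_new and barrel below 0.005 m), for 0.05 s.
At the end, for the whole second after the job is handed in: Both cells upright (0.12 rad) in the barrel, held on the sprung contact by the shut catches (under 0.05 rad): undersides below 73.5 and 23.5 mm over the barrel's origin, contact pressed over 2.5 mm. Pusher at rest in its hole, within 6 mm of its axis, 5 mm of its floor, 0.12 rad of upright (z of cell_new in the frame of barrel below 0.0735 m and horizontal distance between cell_new and barrel below 0.004 m and angle between each of cell_new, pusher's own z axis and vertical below 0.12 rad and z of cell_in in the frame of barrel below 0.0235 m and value of joint contact above 0.0025 m and value of joint each of catch_a, catch_b below 0.05 rad and linear speed of each of cell_new, pusher below 0.02 m/s and horizontal distance between pusher and rod_hole below 0.006 m and z of pusher in the frame of tool_block below 0.013 m); the robot touches nothing.
It fails at once if a bystander at the back (lantern, cream spool, white ink jar) is shifted by more than 25 mm (distance of any of small_lantern, spool_cream, ink_white from where it was at the start of the episode above 0.025 m).
It also fails if it takes over 54 s, if anything falls off the work surface, if the arm or the gripper's body presses on something with over 40 N, if the wrist force passes 120 N, or if a joint passes its speed limit or range.

### The arm

A 6-joint arm with a two-finger parallel gripper is mounted at the origin on a cart in front of the work surface, level with it; the furniture and walls round the work are solid. World frame = base frame: x ahead of the robot, y to its left, z up, the work surface at z = 0. Lengths are in m, angles in rad, forces in N, time in s.
With the tool pointing down it reaches from about 0.375 to 0.9 m from the base axis. Payload 3.1 kg.
Tool frame: the origin (TCP) lies between the finger pads; the fingertips stand 19 mm ahead of it and the grasp point (between the pads) is the TCP; z points along the fingers, y is the line along which they close (so a half turn about z gives the same grasp; the last joint's range is limited). The gripper opens to 87 mm and grips with 3 to 60 N. Pads are 19 mm wide; open, the fingers measure 117 mm over their backs; the gripper's body (75 mm by 190 mm) begins 51 mm behind the grasp point.
Start: joints at [-1.52, 0.527, 1.433, -0, 1.181, -0.178], TCP at [0.142, -0.609, 0.242] pointing down, gripper open.
Joint ranges: [-3.08, 3.08], [-0.75, 2.2], [0.22, 2.44], [-1.43, 4.57], [0, 2.65], [-2.85, 2.85]. Speed limits (rad/s): [2.79, 2.79, 3.14, 3.14, 3.14, 3.14].

### API

Orientations are given as a unit quaternion [x, y, z, w].
In Python, from rig import robot, camera, camera_info, hand_in gives the robot as it stands.
- The arm moves only by the shell command python3 -m handwheel 'ROWS' [FORCE]. ROWS is a JSON object of lists of equal length, an entry for each row: "hand": the opening, from 0 (shut) to 1 (fully open); "translation": the shift along the world's x, y, z in mm, a list of three; "turn": the turn, a rotation vector about the world's x, y, z in rad, a list of three. In form: {"hand": [hand, ...], "translation": [[tx, ty, tz], ...], "turn": [[ax, ay, az], ...]}. A call has 1 to 12 rows; each row is the pose to reach, as a shift and turn from the pose commanded when the call began; what a row does not reach only later rows make up. A row lasts 1/12 s, in which the tool goes at most 41.7 mm and 7.16 degrees, less where a joint would pass 70% of its speed; a pose out of reach is approached as far as the arm can. A call with a gripper value outside its range is refused whole. The fingers move at their own pace and stop on an object; FORCE is the grip in N (left out, the last holds). Time passes only in rows, so rows that repeat a pose let the fingers close. It gives the time, the measured TCP pose, the force, the opening and the grip force at its end, in the units of the state.
- robot.get_obs(): the state, without advancing time (a new reading comes with each control period).
- camera(name): name is "scene" or "top"; returns (picture, depth): 400x640x3 uint8, red, green, blue; 400x640 float32, m along the optical axis (not along the pixel's ray), 0 where there is no reading.
- camera_info(name): a dict with "vertical_fov" (degrees; the focal length in pixels is half the picture's height over the tangent of half this angle, whatever the lens; pixels are square), "cx", "cy" (the principal point, pixels), "world_from_camera" (4x4, takes a point from camera to world coordinates). Camera axes: x right, y down, z forward; pixel columns grow to the right and rows downward; lengths in m; the calibration is good to about 2 mm. A picture is of the moment at which its call begins. camera_info takes no time and is no camera call.
- hand_in(): hands the job in; it is judged then, once.
The state is a dict: "time": time; "q": joint angles; "joint_velocities": joint speeds; "joint_torque": joint torques, N m; "position": TCP position; "tool_rot": TCP orientation; "ft_force": force on the tool from outside, world axes, zero at the start; "moment": the same for the moment, N m; "grip_width": finger opening in m; "grip_force": force on a finger pad.
Only numpy, scipy, OpenCV 4.12 (cv2) and the standard library are available. Lean on these libraries where they do the work, as an engineer would, in place of code of your own. Each camera call takes 0.05 s, during which the arm holds its last target. There are 200 camera calls.

## Working session

There is one attempt and no reset: what is moved stays moved. The work goes in short steps, Python scripts to look and compute and a shell command to move; the robot and the scene stay as the last step left them, time stands still between calls to the robot, and variables do not carry over. Pictures are saved under pics/ and viewed, at most 12 in all, crops included, and the job is handed in when it is done.

```bash
mkdir -p pics; ls; python3 - <<'E'
from rig import robot,camera,camera_info
import cv2,numpy as np
o=robot.get_obs();print(o['time'],o['position'],o['tool_rot'],o['grip_width'])
for n in("scene","top"):
    p,d=camera(n);cv2.imwrite(f'pics/{n}0.png',p[:,:,::-1]);np.savez(f'{n}0.npz',p=p,d=d)
    i=camera_info(n);print(n,i)
E
```

```text
pics
0.0 [ 0.1423467  -0.60786137  0.24056833] [ 9.93402918e-01  1.14671192e-01  6.00231317e-05 -1.07526333e-03] 0.08690510424839071
scene {'vertical_fov': 46.42352053221016, 'cx': 324.59763064214235, 'cy': 192.66139737314444, 'world_from_camera': array([[-0.84096754, -0.2693705 ,  0.46926873,  0.15140518],
       [-0.54074445,  0.4491892 , -0.7112134 ,  0.72736066],
       [-0.01921053, -0.85186184, -0.52341413,  0.63926197],
       [ 0.        ,  0.        ,  0.        ,  1.        ]])}
top {'vertical_fov': 46.73000881078753, 'cx': 317.9049202139605, 'cy': 202.11359957699014, 'world_from_camera': array([[-0.01316826, -0.9900362 ,  0.14019598,  0.47853006],
       [-0.99987196,  0.01431243,  0.00715609, -0.00182842],
       [-0.00909134, -0.1400838 , -0.99009791,  1.14289748],
       [ 0.        ,  0.        ,  0.        ,  1.        ]])}
```

View pics/scene0.png

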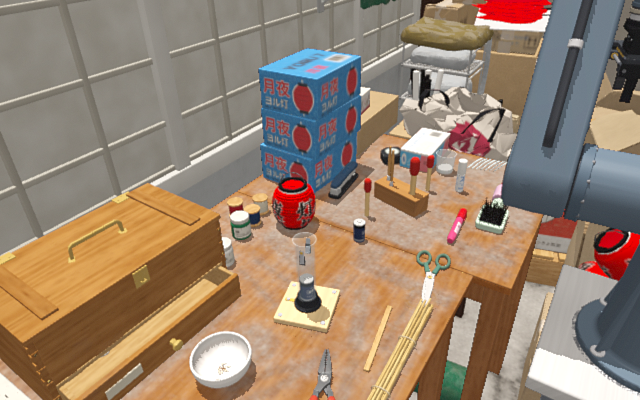

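View pics/top0.png

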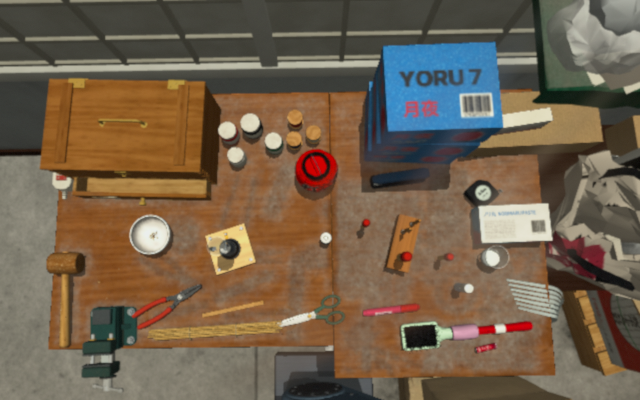

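Scene view: barrel at (307,275), a dark blue cell at (360,230), red heads at (367,185), (414,165) and (430,160). Top view: the block is at (402,243), red heads at (366,222), (406,256) and (449,256), white tops at (326,238) and (468,288). I'll crop close to check which is which.

```bash
cat > h.py <<'E'
import numpy as np
from rig import camera_info
def ray(n,u,v):
    i=camera_info(n);f=200/np.tan(np.radians(i['vertical_fov'])/2);T=np.array(i['world_from_camera'])
    return T[:3,3],T[:3,:3]@np.array([(u-i['cx'])/f,(v-i['cy'])/f,1])
def plane(n,u,v,z):
    c,d=ray(n,u,v);return c+d*(z-c[2])/d[2]
def dep(n,u,v,D):
    c,d=ray(n,u,v);return c+d*D
def cross(a,b):
    (c1,d1),(c2,d2)=ray(*a),ray(*b)
    s=np.linalg.lstsq(np.c_[d1,-d2],c2-c1,rcond=None)[0]
    p,q=c1+s[0]*d1,c2+s[1]*d2
    return (p+q)/2,np.linalg.norm(p-q)
E
python3 - <<'E'
import numpy as np,cv2
from h import *
S=np.load('scene0.npz');T=np.load('top0.npz')
a=cv2.resize(S['p'][130:330,260:500][:, :],None,fx=2,fy=2,interpolation=3)
b=cv2.resize(T['p'][200:300,200:480],None,fx=2.8,fy=2.8,interpolation=3)
c=np.zeros((max(a.shape[0],0)+0,480,3),np.uint8)
cv2.imwrite('pics/c1.png',cv2.resize(S['p'][140:320,270:470],None,fx=3,fy=3,interpolation=3)[:,:,::-1])
cv2.imwrite('pics/c2.png',b[:,:,::-1])
for n,Z in(('top',T),('scene',S)):
    h=cv2.cvtColor(Z['p'],cv2.COLOR_RGB2HSV)
    for nm,m in (('red',((h[...,0]<6)|(h[...,0]>174))&(h[...,1]>170)&(h[...,2]>70)),('white',(h[...,1]<50)&(h[...,2]>170)),('blue',(h[...,0]>100)&(h[...,0]<130)&(h[...,1]>100)&(h[...,2]<110))):
        k,l,s,ce=cv2.connectedComponentsWithStats(m.astype(np.uint8))
        for j in range(1,k):
            if 25<s[j,4]<600 and s[j,1]>140:
                u,v=ce[j];D=np.median(Z['d'][l==j]);print(n,nm,s[j],ce[j].round(1),dep(n,u,v,D).round(3))
E
```

```text
top red [305 155  22  22 382] [315.5 165.5] [0.711 0.01  0.102]
top red [363 219   7   8  41] [365.8 222.3] [ 0.579 -0.102  0.099]
top red [582 247  22  21 231] [594.8 256.7] [ 0.495 -0.648  0.034]
top red [402 252  10   9  73] [406.4 256.1] [ 0.501 -0.183  0.138]
top red [576 265  12  12  51] [580.8 270.3] [ 0.463 -0.646 -0.028]
top red [132 298  34  20 154] [148.2 306.7] [0.391 0.416 0.014]
top red [401 304  19   8 121] [409.4 307.5] [ 0.382 -0.208  0.018]
top red [137 308  35  21 166] [154.6 318.6] [0.363 0.399 0.014]
top red [506 322  27  10 213] [518.9 326.3] [ 0.336 -0.46   0.024]
top red [478 325  17   9 125] [486.5 329.4] [ 0.33  -0.385  0.024]
top white [228 147  16  16 186] [234.9 154.4] [0.753 0.205 0.051]
top white [ 52 173  19  16 156] [ 60.3 182.6] [0.693 0.636 0.033]
top white [476 186  14  14 141] [482.8 192.5] [ 0.654 -0.395  0.028]
top white [320 232  11  11  89] [325.4 237.3] [ 0.549 -0.011  0.048]
top white [607 236  20  24 131] [616.7 246. ] [ 0.519 -0.677  0.073]
top white [485 250  15  16 178] [491.8 257.6] [ 0.497 -0.412  0.013]
top white [509 280  36   7  56]
[... 3258 characters left out ...]
9 0.018]
scene white [124 364  17  14  34] [132.1 370.3] [0.655 0.504 0.047]
scene white [607 365  33  21 207] [626.5 374.7] [0.022 0.09  0.014]
scene white [  0 373  31  27 435] [ 10.1 390.3] [0.79  0.619 0.036]
scene white [320 375   8   7  46] [323.5 377.9] [0.416 0.342 0.014]
scene white [481 374  13  26 226] [487.8 388.7] [ 0.246 -0.359 -0.716]
scene white [502 389  12  11  48] [507.2 394.6] [ 0.187 -0.372 -0.718]
scene white [409 392   8   8  47] [413.2 396.2] [ 0.441 -0.205 -0.717]
scene blue [332 161  25  27 238] [342.8 174.1] [ 0.694 -0.182  0.045]
scene blue [250 213   9  11  76] [254.1 218.2] [0.783 0.071 0.023]
scene blue [355 227   9  12  72] [358.1 232.6] [ 0.546 -0.     0.028]
```

View pics/c1.png

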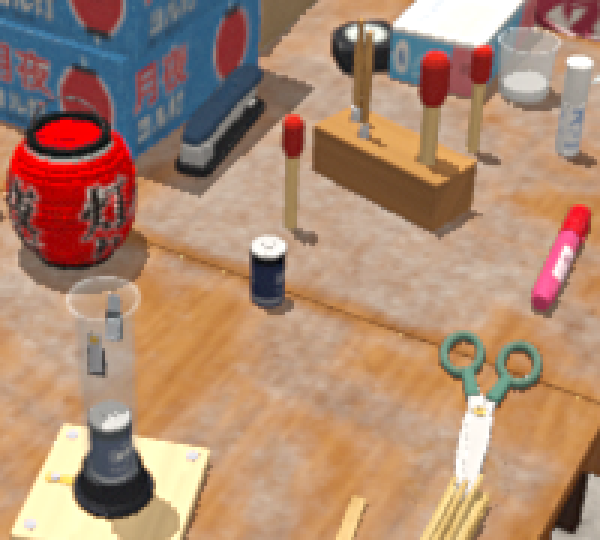

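View pics/c2.png

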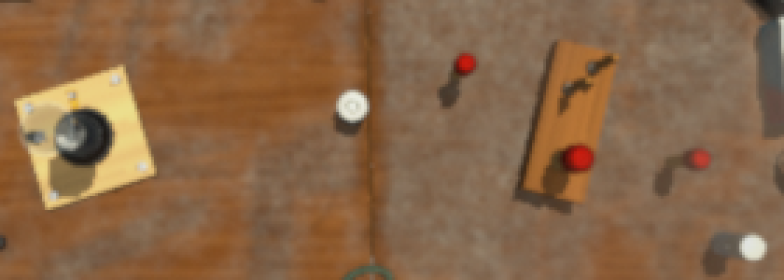

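The crops settle it. The pusher is the thick rod in the block (top 406,256); the thin ones at (366,222) and (449,256) stand loose on the table. The cell is the dark blue one with a white top (top 325,237), and (468,288) is a glue stick. The barrel base is at (231,249). Next I'll get precise positions.

```bash
python3 - <<'E'
import numpy as np,cv2
from h import *
T=np.load('top0.npz');S=np.load('scene0.npz')
h=cv2.cvtColor(T['p'],cv2.COLOR_RGB2HSV)
def rect(n,m,z):
    m=cv2.morphologyEx(m.astype(np.uint8),cv2.MORPH_CLOSE,np.ones((9,9)))
    k,l,s,c=cv2.connectedComponentsWithStats(m);j=1+s[1:,4].argmax()
    pts=cv2.findContours((l==j).astype(np.uint8),0,cv2.CHAIN_APPROX_NONE)[0][0][:,0]
    w=np.array([plane(n,u,v,z)[:2]*1000 for u,v in pts],np.float32)
    return cv2.minAreaRect(cv2.convexHull(w))
z=np.zeros((400,640),bool)
m=z.copy();m[210:285,198:268]=1
print('base top',rect('top',m&(h[...,0]>15)&(h[...,0]<32)&(h[...,2]>170)&(h[...,1]>60),.012))
hs=cv2.cvtColor(S['p'],cv2.COLOR_RGB2HSV);m=z.copy();m[275:335,265:350]=1
print('base scene',rect('scene',m&(hs[...,0]>15)&(hs[...,0]<34)&(hs[...,2]>170)&(hs[...,1]>40),.012))
# block top by world height from depth
i=np.indices((400,640));
def world(n,d):
    c=camera_info(n);f=200/np.tan(np.radians(c['vertical_fov'])/2);M=c['world_from_camera']
    P=np.stack([(i[1]-c['cx'])/f*d,(i[0]-c['cy'])/f*d,d],-1);return P@M[:3,:3].T+M[:3,3]
W=world('top',T['d'])
m=z.copy();m[205:285,380:425]=1
print('block',rect('top',m&(abs(W[...,2]-.045)<.006),.045))
b=W[m&(W[...,2]>.09)];print('tall',len(b))
for a in b[::12]:print(a.round(3),end=' ')
print()
WS=world('scene',S['d'])
for n,Wx in(('top',W),('scene',WS)):
    q=(abs(Wx[...,0]-.579)<.03)&(abs(Wx[...,1]+.1)<.03)&(Wx[...,2]>.05);print(n,'smallrod top z',Wx[q][:,2].max())
    q=(np.hypot(Wx[...,0]-.5,Wx[...,1]+.18)<.03)&(Wx[...,2]>.1);print(n,'pusher',np.median(Wx[q],0),Wx[q][:,2].max())
    q=(np.hypot(Wx[...,0]-.52,Wx[...,1]-.23)<.03)&(Wx[...,2]>.1);print(n,'tube',Wx[q].mean(0) if q.any() else 0,q.sum())
print('cell',plane('top',325.4,237.3,.05),plane('scene',359.1,221.5,.05),cross(('top',325.4,237.3),('scene',359.1,221.5)))
print('pusher',cross(('top',406.4,256.1),('scene',414.7,165.6)),plane('top',406.4,256.1,.128),plane('scene',414.7,165.6,.118))
print('rim',plane('scene',304.3,239.3,.160))
print('catches',plane('scene',307.7,245,.138),plane('scene',301.7,257,.138))
E
```

```text
base top ((528.0997314453125, 222.453857421875), (100.64087677001953, 100.64488983154297), 17.47926139831543)
base scene ((526.4974975585938, 229.48095703125), (101.481689453125, 136.42100524902344), 17.222728729248047)
block ((533.6083374023438, -193.18077087402344), (53.28202819824219, 130.1048583984375), 74.56806182861328)
tall 157
[ 0.479 -0.002  1.143] [ 0.576 -0.212  0.136] [ 0.574 -0.215  0.113] [ 0.559 -0.194  0.138] [ 0.479 -0.002  1.143] [ 0.507 -0.183  0.137] [ 0.505 -0.185  0.138] [ 0.503 -0.187  0.138] [ 0.501 -0.187  0.139] [ 0.499 -0.186  0.141] [ 0.497 -0.186  0.14 ] [ 0.494 -0.187  0.137] [ 0.492 -0.192  0.134] [ 0.479 -0.002  1.143] 
top smallrod top z 0.10496548706022524
top pusher [ 0.49924997 -0.18123106  0.13712393] 0.1421566981846809
top tube [0.5271173  0.22515345 0.14332821] 280
scene smallrod top z 0.1038280938842171
scene pusher [ 0.49945588 -0.17875641  0.12481874] 0.14259259085020665
scene tube [0.52539604 0.2263715  0.13722767] 762
cell [ 0.54921577 -0.01050255  0.05      ] [ 0.54974522 -0.01080113  0.05      ] (array([ 0.54934738, -0.01042432,  0.05035173]), np.float64(0.0003430940203596035))
pusher (array([ 0.50126255, -0.18659808,  0.12064311]), np.float64(0.00042426317215106107)) [ 0.50090474 -0.18535047  0.128     ] [ 0.50323542 -0.19115648  0.118     ]
rim [0.52907259 0.22050582 0.16      ]
catches [0.53202905 0.20754044 0.138     ] [0.52218551 0.23964432 0.138     ]
```

Cell (0.549,-0.010), pusher head (0.501,-0.186), hole (0.500,-0.184), barrel axis (0.528,0.222, yaw 17°). The sizes match: base 100.6 mm square, block 53 x 130 mm, cell top at 50 mm. Now I'll move above the cell.

```bash
python3 -m handwheel '{"hand":[1,1,1,1,1,1,1,1,1,1,1,1],"translation":[[407,598,-40],[407,598,-40],[407,598,-40],[407,598,-40],[407,598,-40],[407,598,-40],[407,598,-40],[407,598,-40],[407,598,-40],[407,598,-40],[407,598,-40],[407,598,-40]],"turn":[[0,0,-0.66],[0,0,-0.66],[0,0,-0.66],[0,0,-0.66],[0,0,-0.66],[0,0,-0.66],[0,0,-0.66],[0,0,-0.66],[0,0,-0.66],[0,0,-0.66],[0,0,-0.66],[0,0,-0.66]]}' 20; python3 -c "
from rig import robot
o=robot.get_obs();print(o['q'],o['position'],o['tool_rot'])"
```

```text
time: 1.1
position: [0.4232, -0.1948, 0.2138]
tool_rot: [0.977, -0.214, -0.0, -0.0]
ft_force: [1.4, -1.1, 0.4]
grip_width: 0.0871
grip_force: 0.0
[-6.71978322e-01  3.57405813e-01  1.85075536e+00 -3.02215880e-06
  9.33801199e-01  1.32931814e+00] [ 0.42322424 -0.19483058  0.21378976] [ 9.76923187e-01 -2.13590851e-01 -1.66446366e-04 -8.04352152e-05]
```

```bash
python3 -m handwheel '{"hand":[1,1,1,1,1,1,1,1],"translation":[[126,184,-50],[126,184,-50],[126,184,-50],[126,184,-50],[126,184,-50],[126,184,-50],[126,184,-50],[126,184,-50]],"turn":[[0,0,0],[0,0,0],[0,0,0],[0,0,0],[0,0,0],[0,0,0],[0,0,0],[0,0,0]]}'; python3 - <<'E'
from rig import robot,camera
import cv2,numpy as np
print(robot.get_obs()['position'])
a,d=camera('top');b,e=camera('scene')
cv2.imwrite('pics/v1.png',np.vstack([cv2.resize(a[140:320,200:480],(560,360)),cv2.resize(b[60:300,220:600],(380,240),)[:, :,:] if 0 else cv2.copyMakeBorder(b[60:300,220:600],0,0,0,180,0)])[:,:,::-1])
E
```

```text
time: 1.77
position: [0.5483, -0.0118, 0.1633]
tool_rot: [0.977, -0.212, -0.001, 0.0]
ft_force: [-0.2, -0.0, -0.1]
grip_width: 0.0874
grip_force: 0.0
[ 0.54834471 -0.01175505  0.16325176]
```

View pics/v1.png

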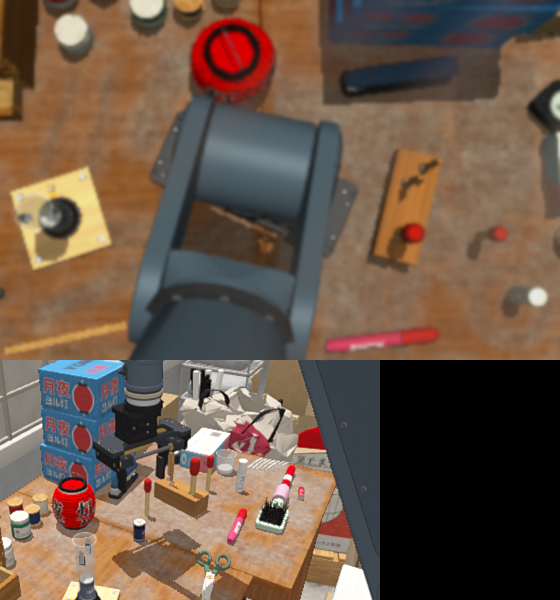

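The gripper is over the cell, with its long body along the closing line, clear of the thin rod and the lantern. Descending and gripping.

```bash
python3 -m handwheel '{"hand":[1,1,1,1,0,0,0,0,0,0],"translation":[[0,1,-40],[0,1,-80],[0,1,-115],[0,1,-115],[0,1,-115],[0,1,-115],[0,1,-115],[0,1,-115],[0,1,-115],[0,1,-115]],"turn":[[0,0,0],[0,0,0],[0,0,0],[0,0,0],[0,0,0],[0,0,0],[0,0,0],[0,0,0],[0,0,0],[0,0,0]]}' 25
```

```text
time: 2.7
position: [0.5495, -0.0119, 0.0507]
tool_rot: [0.977, -0.213, 0.002, 0.0]
ft_force: [-0.5, -0.8, 0.1]
grip_width: 0.0549
grip_force: 0.0
```

```bash
python3 -m handwheel '{"hand":[0,0,0,0,0,0,0,0],"translation":[[0,0,-2],[0,0,-2],[0,0,-2],[0,0,-2],[0,0,-2],[0,0,-2],[0,0,-2],[0,0,-2]],"turn":[[0,0,0],[0,0,0],[0,0,0],[0,0,0],[0,0,0],[0,0,0],[0,0,0],[0,0,0]]}' 25
```

```text
time: 3.37
position: [0.5486, -0.0117, 0.0469]
tool_rot: [0.977, -0.213, -0.0, -0.0]
ft_force: [-0.9, -0.2, -0.6]
grip_width: 0.0258
grip_force: 24.9
```

```bash
python3 -m handwheel '{"hand":[0,0,0,0,0,0,0,0,0,0,0,0],"translation":[[0,0,40],[0,0,80],[0,5,120],[-1,35,160],[-4,75,185],[-8,115,190],[-12,155,190],[-17,195,190],[-20,232,190],[-20,234,190],[-20,234,190],[-20,234,190]],"turn":[[0,0,0],[0,0,0],[0,0,0],[0,0,0],[0,0,0],[0,0,0],[0,0,0],[0,0,0],[0,0,0],[0,0,0],[0,0,0],[0,0,0]]}'; python3 - <<'E'
from rig import robot,camera
import cv2,numpy as np
print(robot.get_obs()['position'],robot.get_obs()['grip_width'])
b,e=camera('scene');np.savez('s2.npz',p=b,d=e)
cv2.imwrite('pics/v2.png',cv2.resize(b[130:330,220:400],None,fx=3,fy=3,interpolation=3)[:,:,::-1])
E
```

```text
time: 4.37
position: [0.5282, 0.2221, 0.2366]
tool_rot: [0.977, -0.213, -0.0, 0.001]
ft_force: [0.2, -0.7, -1.5]
grip_width: 0.0253
grip_force: 24.9
[0.52817767 0.22211291 0.23662086] 0.02530068330769157
```

View pics/v2.png

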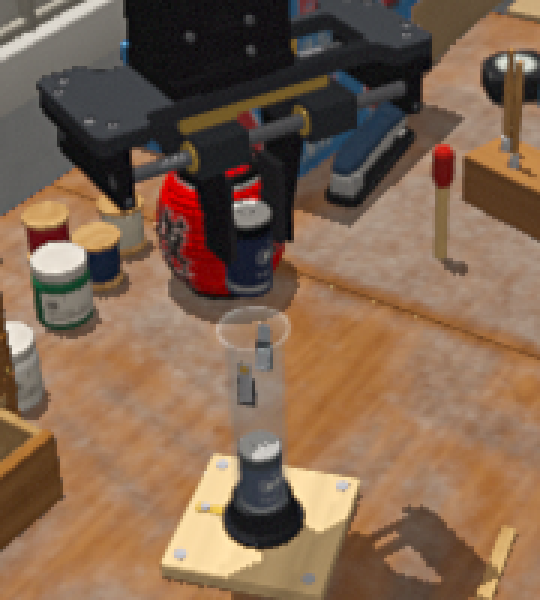

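The cell hangs upright over the mouth: its axis is at crop column 251 and the rim centre at 253. Lowering.

```bash
python3 -m handwheel '{"hand":[0,0,0,0,0,0,0,0],"translation":[[0,0,-15],[0,0,-25],[0,0,-32],[0,0,-39],[0,0,-46],[0,0,-51],[0,0,-55],[0,0,-55]],"turn":[[0,0,0],[0,0,0],[0,0,0],[0,0,0],[0,0,0],[0,0,0],[0,0,0],[0,0,0]]}'
```

```text
time: 5.08
position: [0.5282, 0.222, 0.1811]
tool_rot: [0.977, -0.213, -0.001, 0.0]
ft_force: [0.1, -0.3, -1.4]
grip_width: 0.0257
grip_force: 24.9
```

No contact force on the way in. Opening.

```bash
python3 -m handwheel '{"hand":[0.45,0.55,0.6,0.6,0.6,0.6,0.6,0.6,0.6],"translation":[[0,0,0],[0,0,0],[0,0,0],[0,0,0],[0,0,0],[0,0,0],[0,0,0],[0,0,40],[0,0,80]],"turn":[[0,0,0],[0,0,0],[0,0,0],[0,0,0],[0,0,0],[0,0,0],[0,0,0],[0,0,0],[0,0,0]]}';python3 - <<'E'
from rig import robot,camera
import cv2,numpy as np
b,e=camera('scene')
cv2.imwrite('pics/v3.png',cv2.resize(b[180:320,250:370],None,fx=4,fy=4,interpolation=3)[:,:,::-1])
E
```

```text
time: 5.83
position: [0.5267, 0.2217, 0.2602]
tool_rot: [0.977, -0.214, -0.004, 0.002]
ft_force: [1.1, -0.1, -0.1]
grip_width: 0.0525
grip_force: 0.0
```

View pics/v3.png

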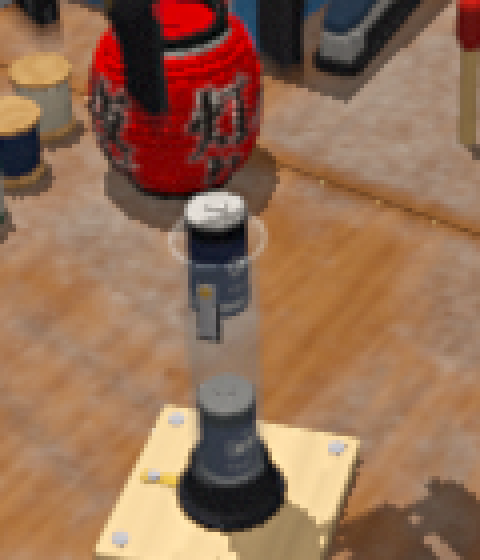

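The new cell stands upright on the noses, about 14 mm out of the mouth and released. Now to the pusher.

```bash
python3 -m handwheel '{"hand":[1,1,1,1,1,1,1,1,1,1,1,1],"translation":[[-2,-40,0],[-5,-80,0],[-8,-120,0],[-11,-160,0],[-14,-200,0],[-16,-240,0],[-19,-280,0],[-22,-320,0],[-25,-360,0],[-27,-400,0],[-27,-408,0],[-27,-408,-20]],"turn":[[0,0,0.05],[0,0,0.16],[0,0,0.16],[0,0,0.16],[0,0,0.16],[0,0,0.16],[0,0,0.16],[0,0,0.16],[0,0,0.16],[0,0,0.16],[0,0,0.16],[0,0,0.16]]}'
```

```text
time: 6.88
position: [0.5044, -0.1909, 0.2452]
tool_rot: [0.991, -0.137, 0.005, 0.002]
ft_force: [1.2, -0.4, -0.6]
grip_width: 0.0872
grip_force: 0.0
```

```bash
python3 - <<'E'
from rig import robot,camera
import cv2,numpy as np
o=robot.get_obs();print(o['position'],o['q'])
b,e=camera('scene');a,d=camera('top')
cv2.imwrite('pics/v4.png',np.hstack([cv2.resize(b[80:230,330:490],(533,500)),cv2.resize(a[200:300,390:440],(250,500))])[:,:,::-1])
E
```

```text
[ 0.50436193 -0.19085375  0.24516067] [-5.68851312e-01  4.03830434e-01  1.65108605e+00 -4.61105979e-04
  1.07582520e+00  1.27713792e+00]
```

View pics/v4.png

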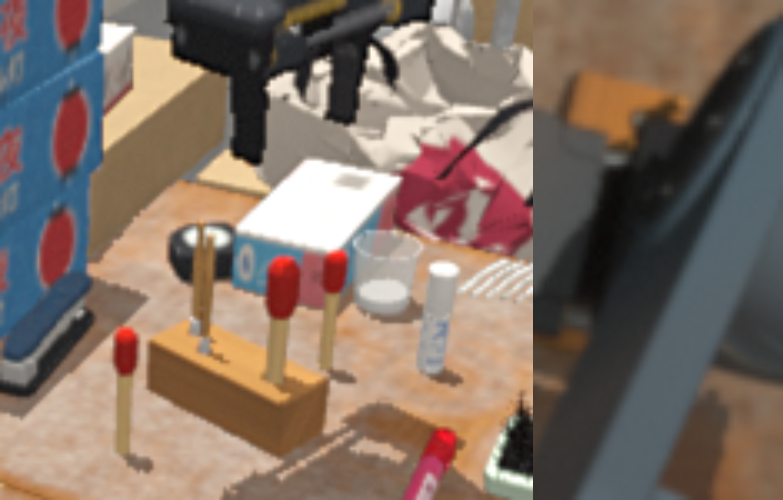

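Clear to descend around the head: the brushes lie across the closing line and the thin rod is 100 mm away.

```bash
python3 -m handwheel '{"hand":[1,1,1,1,1,1,0,0,0,0,0,0],"translation":[[0,0,-10],[0,0,-40],[0,0,-70],[0,0,-100],[0,0,-123],[0,0,-123],[0,0,-123],[0,0,-123],[0,0,-123],[0,0,-123],[0,0,-123],[0,0,-123]],"turn":[[0,0,0],[0,0,0],[0,0,0],[0,0,0],[0,0,0],[0,0,0],[0,0,0],[0,0,0],[0,0,0],[0,0,0],[0,0,0],[0,0,0]]}' 50
python3 -m handwheel '{"hand":[0,0,0,0,0,0,0,0,0],"translation":[[0,0,0],[0,0,0],[0,0,0],[0,0,0],[0,0,0],[0,0,0],[0,0,0],[0,0,0],[0,0,0]],"turn":[[0,0,0],[0,0,0],[0,0,0],[0,0,0],[0,0,0],[0,0,0],[0,0,0],[0,0,0],[0,0,0]]}'
```

```text
time: 7.98
position: [0.5021, -0.186, 0.12]
tool_rot: [0.991, -0.135, 0.001, 0.0]
ft_force: [-0.3, -0.2, 0.2]
grip_width: 0.055
grip_force: 0.0
time: 8.73
position: [0.5016, -0.1858, 0.1189]
tool_rot: [0.991, -0.135, -0.0, -0.0]
ft_force: [0.3, -0.8, -1.1]
grip_width: 0.0217
grip_force: 50.0
```

```bash
python3 -m handwheel '{"hand":[0,0,0,0,0,0,0,0,0,0,0,0],"translation":[[0,0,15],[0,0,45],[0,0,80],[0,0,120],[0,10,160],[2,45,180],[5,85,190],[7,125,195],[10,165,195],[13,205,195],[16,245,195],[18,285,195]],"turn":[[0,0,0],[0,0,0],[0,0,0],[0,0,0],[0,0,0],[0,0,0],[0,0,0],[0,0,0],[0,0,0],[0,0,0],[0,0,0],[0,0,0]]}'
python3 -m handwheel '{"hand":[0,0,0,0,0,0,0],"translation":[[2,40,0],[5,80,0],[7,115,0],[8,123,0],[8,123,0],[8,123,0],[8,123,0]],"turn":[[0,0,0],[0,0,0],[0,0,0],[0,0,0],[0,0,0],[0,0,0],[0,0,0]]}'
python3 - <<'E'
from rig import robot,camera
import cv2,numpy as np
o=robot.get_obs();print(o['position'],o['q'])
b,e=camera('scene');np.savez('s3.npz',p=b,d=e)
cv2.imwrite('pics/v5.png',cv2.resize(b[130:310,240:380],None,fx=3.3,fy=3.3,interpolation=3)[:,:,::-1])
E
```

```text
time: 9.73
position: [0.5193, 0.1012, 0.3141]
tool_rot: [0.991, -0.135, 0.0, -0.0]
ft_force: [0.5, 0.1, -0.1]
grip_width: 0.0217
grip_force: 50.0
time: 10.32
position: [0.5274, 0.2208, 0.3137]
tool_rot: [0.991, -0.135, -0.0, 0.001]
ft_force: [0.2, -0.2, -0.6]
grip_width: 0.022
grip_force: 50.0
[0.52742621 0.22079026 0.31373542] [ 2.01501105e-01  3.79433585e-01  1.47797587e+00 -8.59222293e-04
  1.28527465e+00  2.04387780e+00]
```

View pics/v5.png

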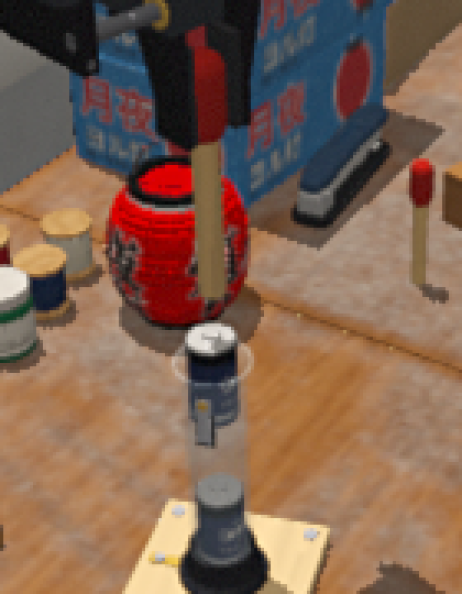

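The rod end (212,297) is in line with the cell top (213,338). Pressing down in steps.

```bash
python3 -m handwheel '{"hand":[0,0,0,0,0,0,0,0],"translation":[[0,1,-15],[0,1,-22],[0,1,-27],[0,1,-31],[0,1,-35],[0,1,-39],[0,1,-43],[0,1,-43]],"turn":[[0,0,0],[0,0,0],[0,0,0],[0,0,0],[0,0,0],[0,0,0],[0,0,0],[0,0,0]]}' 60
```

```text
time: 11.03
position: [0.5272, 0.223, 0.27]
tool_rot: [0.991, -0.135, -0.001, 0.0]
ft_force: [-0.3, -0.5, -0.9]
grip_width: 0.0217
grip_force: 60.0
```

```bash
python3 -m handwheel '{"hand":[0,0,0,0,0,0,0,0],"translation":[[0,0,-8],[0,0,-16],[0,0,-24],[0,0,-30],[0,0,-33],[0,0,-36],[0,0,-36],[0,0,-36]],"turn":[[0,0,0],[0,0,0],[0,0,0],[0,0,0],[0,0,0],[0,0,0],[0,0,0],[0,0,0]]}'
```

```text
time: 11.7
position: [0.5276, 0.2232, 0.2347]
tool_rot: [0.991, -0.135, -0.0, 0.0]
ft_force: [-0.3, -0.1, 0.7]
grip_width: 0.0215
grip_force: 60.0
```

```bash
python3 -m handwheel '{"hand":[0,0,0,0,0,0],"translation":[[0,0,-2],[0,0,-4],[0,0,-6],[0,0,-6],[0,0,-6],[0,0,-6]],"turn":[[0,0,0],[0,0,0],[0,0,0],[0,0,0],[0,0,0],[0,0,0]]}'; python3 -m handwheel '{"hand":[0,0,0,0,0],"translation":[[0,0,-1],[0,0,-2],[0,0,-2],[0,0,-2],[0,0,-2]],"turn":[[0,0,0],[0,0,0],[0,0,0],[0,0,0],[0,0,0]]}'
```

```text
time: 12.2
position: [0.5282, 0.2233, 0.2302]
tool_rot: [0.991, -0.135, 0.001, -0.0]
ft_force: [-0.4, -0.3, 5.6]
grip_width: 0.0215
grip_force: 60.0
time: 12.62
position: [0.5283, 0.2233, 0.2286]
tool_rot: [0.991, -0.135, 0.001, -0.0]
ft_force: [-0.9, -0.8, 7.1]
grip_width: 0.0215
grip_force: 60.0
```

```bash
python3 -m handwheel '{"hand":[0,0,0,0],"translation":[[0,0,-1],[0,0,-2],[0,0,-2],[0,0,-2]],"turn":[[0,0,0],[0,0,0],[0,0,0],[0,0,0]]}'; python3 -m handwheel '{"hand":[0,0,0,0],"translation":[[0,0,-1],[0,0,-2],[0,0,-2],[0,0,-2]],"turn":[[0,0,0],[0,0,0],[0,0,0],[0,0,0]]}'; python3 -m handwheel '{"hand":[0,0,0,0],"translation":[[0,0,-1],[0,0,-2],[0,0,-2],[0,0,-2]],"turn":[[0,0,0],[0,0,0],[0,0,0],[0,0,0]]}'
```

```text
time: 12.95
position: [0.5288, 0.2233, 0.2277]
tool_rot: [0.991, -0.135, 0.002, -0.0]
ft_force: [-1.7, -0.3, 12.9]
grip_width: 0.0215
grip_force: 60.0
time: 13.28
position: [0.5296, 0.2233, 0.2276]
tool_rot: [0.991, -0.134, 0.003, -0.001]
ft_force: [-3.1, -1.8, 20.6]
grip_width: 0.0218
grip_force: 60.0
time: 13.62
position: [0.5304, 0.2234, 0.2274]
tool_rot: [0.991, -0.134, 0.005, -0.001]
ft_force: [-4.0, -1.2, 28.0]
grip_width: 0.0212
grip_force: 60.0
```

Hard stop: the force rises to 28 N with no travel, at TCP 0.2274, so the cell top is at about 117 mm as expected. Lifting out and checking.

```bash
python3 -m handwheel '{"hand":[0,0,0,0,0,0,0,0,0],"translation":[[0,0,5],[0,0,10],[0,0,20],[0,0,40],[0,0,60],[0,0,80],[0,0,100],[0,0,100],[0,0,100]],"turn":[[0,0,0],[0,0,0],[0,0,0],[0,0,0],[0,0,0],[0,0,0],[0,0,0],[0,0,0],[0,0,0]]}'
python3 - <<'E'
from rig import robot,camera
import cv2,numpy as np
o=robot.get_obs();print(o['position'],o['tool_rot'])
b,e=camera('scene');np.savez('s4.npz',p=b,d=e)
cv2.imwrite('pics/v6.png',cv2.resize(b[130:310,240:380],None,fx=3.3,fy=3.3,interpolation=3)[:,:,::-1])
E
```

```text
time: 14.37
position: [0.5281, 0.2233, 0.3218]
tool_rot: [0.991, -0.135, 0.001, -0.0]
ft_force: [0.6, 0.6, -0.7]
grip_width: 0.0215
grip_force: 60.0
[0.52810429 0.22334665 0.32181722] [ 9.90886598e-01 -1.34693458e-01  1.11373694e-03 -4.26606488e-04]
```

View pics/v6.png

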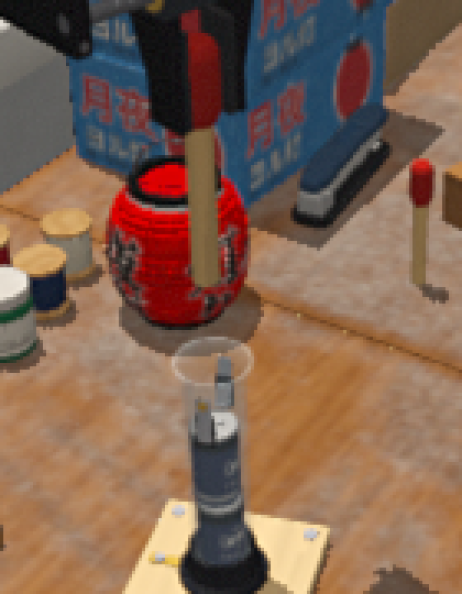

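The cell is down with both catches over its top. Now I'll check the numbers: cell height, and the rod's tilt in the hand.

```bash
python3 - <<'E'
import numpy as np,cv2
from h import *
def world(n,d):
    i=np.indices((400,640));c=camera_info(n);f=200/np.tan(np.radians(c['vertical_fov'])/2);M=c['world_from_camera']
    P=np.stack([(i[1]-c['cx'])/f*d,(i[0]-c['cy'])/f*d,d],-1);return P@M[:3,:3].T+M[:3,3]
for fn in('s3','s4'):
    Z=np.load(fn+'.npz');W=world('scene',Z['d']);p=Z['p'].astype(int)
    tz=.3137 if fn=='s3' else .3218
    m=(np.hypot(W[...,0]-.528,W[...,1]-.222)<.016)&(W[...,2]>tz-.13)&(W[...,2]<tz-.025)
    w=W[m];zs=np.linspace(tz-.103,tz-.032,8)
    for a,b in zip(zs,zs[1:]):
        q=w[(w[:,2]>a)&(w[:,2]<b)];print(fn,len(q),q.mean(0).round(4))
    print('end z rel TCP',np.sort(w[:,2])[:4]-tz)
p,W=Z['p'],W
m=np.zeros((400,640),bool);m[250:268,297:315]=1
mm=m&(p.min(-1)>190);print('cell top px',mm.sum(),W[mm].mean(0),plane('scene',*np.argwhere(mm)[:,::-1].mean(0),.122))
E
```

```text
s3 43 [0.5248 0.2247 0.2162]
s3 39 [0.5247 0.2242 0.2258]
s3 49 [0.5249 0.2238 0.2359]
s3 48 [0.5251 0.2241 0.246 ]
s3 41 [0.5249 0.2246 0.2563]
s3 51 [0.5248 0.2245 0.2663]
s3 51 [0.5248 0.2244 0.2766]
end z rel TCP [-0.10980102 -0.10855471 -0.10854351 -0.10828678]
s4 50 [0.5258 0.2266 0.2237]
s4 43 [0.5259 0.2273 0.2338]
s4 45 [0.5253 0.2271 0.2443]
s4 50 [0.5258 0.2271 0.2545]
s4 49 [0.5252 0.2271 0.2649]
s4 45 [0.5256 0.2272 0.2745]
s4 54 [0.5259 0.2273 0.2849]
end z rel TCP [-0.10964062 -0.10947315 -0.10887646 -0.10833534]
cell top px 21 [0.51612473 0.23092196 0.13146607] [0.52293193 0.22166137 0.122     ]
```

The rod is vertical and hasn't slipped. Returning it to the hole.

```bash
python3 -m handwheel '{"hand":[0,0,0,0,0,0,0,0,0,0,0,0],"translation":[[-2,-30,0],[-4,-70,0],[-7,-110,0],[-10,-150,0],[-13,-190,0],[-15,-230,0],[-18,-270,0],[-21,-310,0],[-23,-350,0],[-26,-390,0],[-27,-408,0],[-27,-409,-20]],"turn":[[0,0,0],[0,0,0],[0,0,0],[0,0,0],[0,0,0],[0,0,0],[0,0,0],[0,0,0],[0,0,0],[0,0,0],[0,0,0],[0,0,0]]}'
python3 -m handwheel '{"hand":[0,0,0,0,0,0],"translation":[[0,0,-40],[0,0,-80],[0,0,-110],[0,0,-125],[0,0,-125],[0,0,-125]],"turn":[[0,0,0],[0,0,0],[0,0,0],[0,0,0],[0,0,0],[0,0,0]]}'
python3 - <<'E'
from rig import robot,camera
import numpy as np
from h import *
o=robot.get_obs();print(o['position'],o['tool_rot'])
b,d=camera('scene')
i=np.indices((400,640));c=camera_info('scene');f=200/np.tan(np.radians(c['vertical_fov'])/2);M=c['world_from_camera']
W=np.stack([(i[1]-c['cx'])/f*d,(i[0]-c['cy'])/f*d,d],-1)@M[:3,:3].T+M[:3,3]
q=W[(np.hypot(W[...,0]-.5,W[...,1]+.185)<.016)&(W[...,2]>.052)]
for a in np.arange(.055,.16,.015):
    k=q[(q[:,2]>a)&(q[:,2]<a+.015)];print(len(k),k.mean(0).round(4) if len(k) else '')
E
```

```text
time: 15.42
position: [0.5021, -0.1914, 0.3022]
tool_rot: [0.991, -0.137, 0.003, 0.002]
ft_force: [0.4, -0.5, 0.4]
grip_width: 0.0215
grip_force: 60.0
time: 15.92
position: [0.4995, -0.1851, 0.1742]
tool_rot: [0.991, -0.135, -0.002, -0.001]
ft_force: [-0.4, -0.4, 0.9]
grip_width: 0.0214
grip_force: 60.0
[ 0.49949284 -0.18511651  0.17419054] [ 0.9908773  -0.13474572 -0.00217295 -0.00101869]
8 [ 0.4981 -0.1817  0.0675]
33 [ 0.4983 -0.1807  0.0773]
33 [ 0.4983 -0.181   0.0922]
34 [ 0.4984 -0.1812  0.1074]
35 [ 0.4987 -0.1811  0.1224]
35 [ 0.4981 -0.1803  0.1379]
26 [ 0.4957 -0.1825  0.152 ]
37 [ 0.4913 -0.1838  0.1674]
```

```bash
python3 - <<'E'
from rig import robot,camera
import numpy as np
from h import *
i=np.indices((400,640));c=camera_info('scene');f=200/np.tan(np.radians(c['vertical_fov'])/2);M=c['world_from_camera']
def sh(d,a,b):
    W=np.stack([(i[1]-c['cx'])/f*d,(i[0]-c['cy'])/f*d,d],-1)@M[:3,:3].T+M[:3,3]
    q=W[(np.hypot(W[...,0]-.5,W[...,1]+.185)<.013)&(W[...,2]>a)&(W[...,2]<b)];return len(q),q.mean(0).round(4)
d0=np.load('scene0.npz')['d']
print(sh(d0,.055,.07),sh(d0,.07,.085),sh(d0,.085,.098))
o=robot.get_obs();print(o['position'],o['q'])
d=camera('scene')[1];print(robot.get_obs()['position'],sh(d,.07,.085),sh(d,.085,.098),sh(d,.11,.13))
E
```

```text
(30, array([ 0.5004, -0.1825,  0.0623])) (34, array([ 0.5013, -0.182 ,  0.0769])) (29, array([ 0.4998, -0.182 ,  0.0917]))
[ 0.50056922 -0.18573344  0.17560668] [-5.64742684e-01  4.98060654e-01  1.72608428e+00  4.37213851e-05
  9.18591442e-01  1.27628500e+00]
[ 0.50122333 -0.1860954   0.17655906] (32, array([ 0.4992, -0.1816,  0.0778])) (34, array([ 0.5005, -0.1817,  0.0924])) (44, array([ 0.5   , -0.1814,  0.1203]))
```

The rod lines up with its original place within about 1 mm. Lowering it in.

```bash
python3 -m handwheel '{"hand":[0,0,0,0,0,0,0,0],"translation":[[0,0,-8],[0,0,-16],[0,0,-24],[0,0,-32],[0,0,-40],[0,0,-48],[0,0,-54],[0,0,-54]],"turn":[[0,0,0],[0,0,0],[0,0,0],[0,0,0],[0,0,0],[0,0,0],[0,0,0],[0,0,0]]}'
```

```text
time: 16.68
position: [0.4998, -0.1854, 0.1204]
tool_rot: [0.991, -0.135, -0.001, -0.001]
ft_force: [0.3, 0.6, 0.0]
grip_width: 0.0216
grip_force: 60.0
```

In the hole, 1–2 mm above its floor with no side force. Releasing and rising.

```bash
python3 -m handwheel '{"hand":[0,0.35,0.5,0.7,0.8,0.9,0.9,0.9,0.9,0.9,0.9,0.9],"translation":[[0,0,-1],[0,0,-1],[0,0,-1],[0,0,-1],[0,0,-1],[0,0,-1],[0,0,-1],[0,0,-1],[0,0,-1],[0,0,-1],[0,0,20],[0,0,50]],"turn":[[0,0,0],[0,0,0],[0,0,0],[0,0,0],[0,0,0],[0,0,0],[0,0,0],[0,0,0],[0,0,0],[0,0,0],[0,0,0],[0,0,0]]}'
python3 -m handwheel '{"hand":[0.9,0.9,0.9,0.9,0.9,0.9,0.9,0.9],"translation":[[0,0,40],[0,0,80],[0,0,100],[0,-40,100],[0,-80,100],[0,-80,100],[0,-80,100],[0,-80,100]],"turn":[[0,0,0],[0,0,0],[0,0,0],[0,0,0],[0,0,0],[0,0,0],[0,0,0],[0,0,0]]}'
python3 - <<'E'
from rig import camera
import cv2,numpy as np
b,d=camera('scene')
cv2.imwrite('pics/v7.png',np.hstack([cv2.resize(b[130:250,355:475],(400,400)),cv2.resize(b[220:320,260:360],(400,400),interpolation=3)])[:,:,::-1])
E
```

```text
time: 17.68
position: [0.4987, -0.1847, 0.1701]
tool_rot: [0.991, -0.135, -0.003, -0.002]
ft_force: [0.1, 0.1, -0.2]
grip_width: 0.0775
grip_force: 0.0
time: 18.35
position: [0.5, -0.2654, 0.2715]
tool_rot: [0.991, -0.135, -0.001, -0.001]
ft_force: [-0.1, 0.8, -0.8]
grip_width: 0.0784
grip_force: 0.0
```

View pics/v7.png

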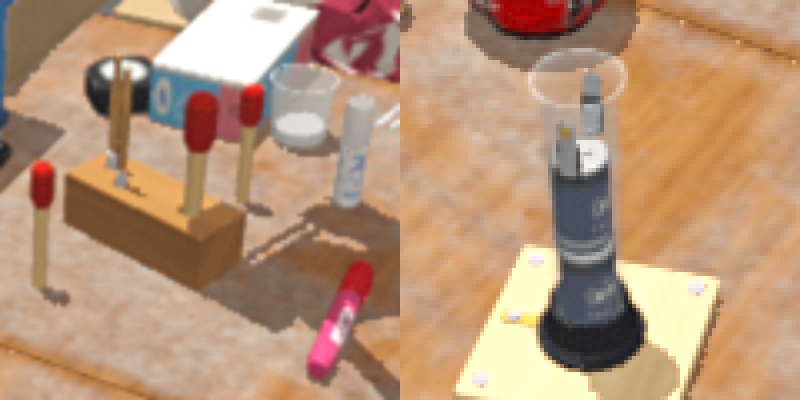

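The rod stands upright in its hole. One check that the cell top sits at the caught height of about 121 mm rather than 126 mm.

```bash
python3 - <<'E'
from rig import camera
import cv2,numpy as np
from h import *
c=camera_info('scene');f=200/np.tan(np.radians(c['vertical_fov'])/2);M=np.linalg.inv(c['world_from_camera'])
def pr(x,y,z):
    p=M@[x,y,z,1];return (p[:2]/p[2]*f+[c['cx'],c['cy']]).round(1)
for z in(.071,.076,.121,.126,.160):print(z,pr(.528,.222,z))
# front (camera-side) edge of cell rims
v=-np.array([.469,-.711]);v/=np.linalg.norm(v)
for z in(.071,.076,.117,.121,.126):print('front',z,pr(*(np.array([.528,.222])+.013*v),z))
b,d=camera('scene');g=cv2.cvtColor(b,cv2.COLOR_RGB2GRAY)
for r in range(248,298):print(r,g[r,306:309],end=' ')
m=np.zeros(g.shape,bool);m[250:264,299:314]=1;m&=(g>170);print(np.argwhere(m).min(0),np.argwhere(m).max(0))
E
```

```text
0.071 [306.4 279.7]
0.076 [306.3 277.6]
0.121 [305.3 258. ]
0.126 [305.1 255.7]
0.16 [304.3 240. ]
front 0.071 [306.2 284.8]
front 0.076 [306.1 282.6]
front 0.117 [305.2 264.7]
front 0.121 [305.1 262.8]
front 0.126 [305.  260.6]
248 [154 155 156] 249 [155 156 158] 250 [156 157 158] 251 [157 159 157] 252 [169 176 160] 253 [159 148 154] 254 [172 168 172] 255 [233 231 232] 256 [239 236 237] 257 [240 221 232] 258 [184 187 229] 259 [237 229 235] 260 [242 240 240] 261 [241 244 251] 262 [232 209 192] 263 [163 128 105] 264 [86 73 65] 265 [65 66 66] 266 [69 71 72] 267 [77 77 79] 268 [79 79 80] 269 [80 80 84] 270 [81 82 96] 271 [ 79  86 106] 272 [ 79  85 113] 273 [ 77  84 106] 274 [79 82 90] 275 [81 78 81] 276 [81 82 90] 277 [80 82 96] 278 [77 79 84] 279 [78 80 87] 280 [104 112 125] 281 [129 130 123] 282 [100 100  96] 283 [126 129 148] 284 [182 175 179] 285 [146 139 121] 286 [90 85 69] 287 [69 65 66] 288 [69 70 71] 289 [77 78 78] 290 [78 79 79] 291 [82 82 85] 292 [ 88 100 103] 293 [ 96 104 110] 294 [ 97 108 116] 295 [ 92 108 113] 296 [84 93 95] 297 [81 86 86] [250 304] [262 313]
```

The front edge of the upper cell's top is at row 263 (caught predicts 262.8, uncaught 260.6), and the seam between the cells at 284–285 (caught predicts 284.8). The cells are held by the catches, so I'm handing in.

```bash
python3 -c "
from rig import hand_in
print(hand_in())"
```

```text
the job is handed in; nothing more can be done
None
```

The job is handed in, with no verdict returned: both cells are held under the shut catches, going by the last image, and the pusher rod is back upright in its hole and let go; I saw nothing else moved.

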